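# Set out the dissecting place from the delivered stack

## Robot

A 7-joint arm with a two-finger parallel gripper is mounted at the origin on the work surface. World frame = base frame: x ahead of the robot, y to its left, z up, the work surface at z = 0. Lengths are in m, angles in rad, forces in N, time in s.
With the tool pointing down it reaches from about 0.4 to 0.75 m from the base axis. Payload 19.5 kg.
Tool frame: the origin (TCP) lies at the very end of the fingers, on their centre line; the grasp point (between the pads) lies 19 mm behind it (robot.grip_point_offset is the z of the grasp point in the tool frame, in m); z points along the fingers, y is the line along which they close (so a half turn about z gives the same grasp; the last joint's range is limited). The gripper opens to 85 mm and grips with 20 to 120 N. Pads are 22 mm wide; open, the fingers measure 114 mm over their backs; the gripper's body (76 mm by 85 mm) begins 54 mm behind the grasp point. The pads swing forward as they close: fully open they stand 13 mm farther back than shut.
Start: joints at [-1.222, 0.707, -0.028, 1.485, 0.022, 0.951, -0.075], TCP at [0.219, 0.532, 0.231] pointing down, gripper open.
Joint ranges: [-2.71, 2.71], [-0.32, 2.16], [-1.57, 1.52], [0, 2.45], [-1.46, 4.6], [0, 2.02], [-2.83, 2.83]. Speed limits (rad/s): [1.89, 1.89, 2.57, 2.57, 3.01, 3.01, 3.01].

## Interface

Orientations are given as a unit quaternion [x, y, z, w].
In Python, from bench import robot gives the robot as it stands.
- The arm moves only by the tool carry_out, never from a script. Its argument "deltas" is one flat list of numbers, 7 for each row, row after row: the turn, a rotation vector about the tool's x, y, z in rad, then the shift along the tool's x, y, z in cm, then the gripper's target within -1 to 1 (shut at 1, half-way at 0, fully open at -1). A call has 1 to 12 rows; each row is the pose to reach, as a shift and turn from the pose commanded when the call began, along the tool's axes at that moment; what a row does not reach only later rows make up. A row lasts 1/8 s, in which the tool goes at most 62.5 mm and 10.7 degrees, less where a joint would pass 70% of its speed; a pose out of reach is approached as far as the arm can. A call with a gripper value outside its range is refused whole. The fingers move at their own pace and stop on an object; "newtons" is the grip in N (left out, the last holds). Time passes only in rows, so rows that repeat a pose let the fingers close. It gives the time, the measured TCP pose, the force, the opening and the grip force at its end, in the units of the state.
- robot.observe(): the state, without advancing time (a new reading comes with each control period).
- robot.snapshot(name): name is "side" or "top"; returns (picture, depth): 400x640x3 uint8, red, green, blue; 400x640 float32, m along the optical axis (not along the pixel's ray), 0 where there is no reading.
- robot.camera_params(name): a dict with "fx", "fy", "cx", "cy" (pixels), "pose" (4x4, takes a point from camera to world coordinates). Camera axes: x right, y down, z forward; pixel columns grow to the right and rows downward; lengths in m; the calibration is good to about 2 mm. A picture is of the moment at which its call begins. camera_params takes no time and is no camera call.
- robot.close_job(): hands the job in; it is judged then, once.
Trained networks look in the newest picture that a camera, given by its name, has taken for a name from the list of things; names that differ only in an ending like _2 or _b are one class to them, and where a whole thing is asked for, a point or a joint stands for the part that bears it (a point fixed in the world has none). Each returns a list of dicts, best first, with "confidence" (0 to 1); they miss things now and then, are a little off and sometimes report something else, mostly with a low value. They report only what shows in the picture. A call takes as long as a camera call. They do not tell look-alikes from the thing itself.
- robot.recognise(camera, thing): "centre" ([x, y, z] in m, in world coordinates, good to about 4 mm: the middle of the surface that is visible of it).
- robot.cut_out(camera, thing): "pixels" (400x640 bool, what is visible of it).
The state is a dict: "time": time; "joints": joint angles; "joint_velocities": joint speeds; "tau": joint torques, N m; "tool_pos": TCP position; "ee_rot": TCP orientation; "force": force on the tool from outside, world axes, zero at the start; "torque": the same for the moment, N m; "opening": finger opening in m; "grasp_force": force on a finger pad.
Only numpy, scipy, OpenCV 4.12 (cv2) and the standard library are available. Lean on these libraries where they do the work, as an engineer would, in place of code of your own. Each camera call takes 0.05 s, during which the arm holds its last target. There are 200 camera calls.

## Task

Take the stack apart and pile its two glass plates on the wooden block, centred and lengthwise along it, the small plate underneath and the large one on top. Around the round dissecting dish, flat on the bench, in line with its middle and with a gap of about 30 mm to its rim, set out the white tube rack behind it (far side from the robot) lying crosswise, the specimen pot upright beside it on the side towards the wooden block, and the slide box on the opposite side, pointing straight away from the robot. Do not tip the pot, and leave the beaker and the amber bottle where they stand.

Things in the scene. Friction and masses are not known exactly. Their poses are not given: they have to be found in the camera images.
- plate_small_mid (a point): small clear, faintly green-tinted glass plate, 70 x 56 x 8 mm, topmost on the stack. Point: its centre (4 mm above its underside). x along the 70 mm side, y along the 56 mm side, z up.
- slidebox_mid (a point): grey plastic microscope-slide box with a dark seam, 100 x 40 x 25 mm; second in the stack, under the small plate (its ends show) and on the large plate. Point: its centre (12.5 mm above its underside). x along the 100 mm side, y along the 40 mm side, z up.
- plate_large_mid (a point): large clear, faintly green-tinted glass plate, 120 x 64 x 8 mm; third in the stack, under the slide box and on the tube rack. Point: its centre (4 mm above its underside). x along the 120 mm side, y along the 64 mm side, z up.
- rack_mid (a point): solid white tube rack, 150 x 44 x 35 mm, with two rows of dark holes; lowest in the stack, on the bench. Point: its centre (17.5 mm above its underside). x along the 150 mm side, y along the 44 mm side, z up.
- pot_mid (a point): closed white specimen pot standing upright on the bench, 62 mm high, body about 46 mm across, screw lid 50 mm across in the top 14 mm (the only pot of that size; the little pots at the back are 34 mm across). Point: its centre, 31 mm above its underside; z up.
- dish: fixed round dissecting dish: steel rim 110 mm across and 20 mm high, black wax floor, a pale shell inside reaching 45 mm above the bench. Origin: centre of its underside, on the bench. Its x always points straight away from the robot base's front (world x), its y to the robot's left (world y), z up.
- block_top (a point): fixed plain pale wooden block for the plates, 64 x 40 x 25 mm. Point: centre of its top face, 25 mm above the bench. x along the 64 mm side, y along the 40 mm side, z up. It stands to the left or to the right of the dish, the stack on the other side.
- beaker: bystander: empty open glass beaker, about 68 mm across and 85 mm high. Origin: centre of its underside. Leave it where it stands.
- bottle: bystander: amber glass bottle with black cap, 48 mm across and 85 mm high, at the back of the bench. Origin: centre of its underside. Leave it where it stands.
Not all that is in view belongs to the job. What is shaped like the part that bears plate_large_mid but yellow is not meant. Leave any pink look-alike of the part that bears slidebox_mid alone.

How it is judged:
At the end, for the whole second after the job is handed in: Small plate flat on block, large plate on it: centres within 12 mm, along it within 0.2 rad. Rack behind dish crosswise, pot upright on the block side, slide box opposite pointing away (0.2 rad): on the bench, gap to rim 15-45 mm, within 15 mm of the line through the dish centre; at rest (x of rack_mid in the frame of dish between 0.092 and 0.122 m and y of rack_mid in the frame of dish between -0.015 and 0.015 m and height (world z) of rack_mid below 0.021 m and angle between each of rack_mid, pot_mid, slidebox_mid, plate_small_mid, plate_large_mid's own z axis and vertical below 0.1 rad and angle between the x axis of rack_mid and the y axis of dish, either way round below 0.2 rad and height (world z) of pot_mid below 0.035 m and height (world z) of slidebox_mid below 0.016 m and angle between the x axis of slidebox_mid and the x axis of dish, either way round below 0.2 rad and x of pot_mid in the frame of dish between -0.015 and 0.015 m and x of slidebox_mid in the frame of dish between -0.015 and 0.015 m and ((y of block_top in the frame of dish above 0 m and y of pot_mid in the frame of dish between 0.095 and 0.125 m and y of slidebox_mid in the frame of dish between -0.12 and -0.09 m) or (y of block_top in the frame of dish below 0 m and y of pot_mid in the frame of dish between -0.125 and -0.095 m and y of slidebox_mid in the frame of dish between 0.09 and 0.12 m)) and horizontal distance between each of plate_small_mid, plate_large_mid and block_top below 0.012 m and angle between the x axis of each of plate_small_mid, plate_large_mid and the x axis of block_top, either way round below 0.2 rad and z of plate_small_mid in the frame of block_top between 0.001 and 0.007 m and z of plate_large_mid in the frame of block_top between 0.009 and 0.015 m and linear speed of each of rack, plate_large, slidebox, plate_small, pot below 0.02 m/s and angular speed of each of rack, plate_large, slidebox, plate_small, pot below 0.2 rad/s); the robot touches nothing.
It fails at once if the specimen pot is tipped by more than 40 degrees (angle between pot_mid's own z axis and vertical above 0.7 rad).
It fails at once if the beaker is moved by more than 20 mm (distance of beaker from where it was at the start of the episode above 0.02 m).
It fails at once if the amber bottle is moved by more than 20 mm (distance of bottle from where it was at the start of the episode above 0.02 m).
It also fails if it takes over 125 s, if anything falls off the work surface, if the arm or the gripper's body presses on something with over 40 N, if the wrist force passes 120 N, or if a joint passes its speed limit or range.

## Working session

There is one attempt and no reset: what is moved stays moved. The work goes in short steps, Python scripts to look and compute and a tool call to move; the robot and the scene stay as the last step left them, time stands still between calls to the robot, and variables do not carry over. Pictures are saved under pics/ and viewed, at most 14 in all, crops included, and the job is handed in when it is done.

Besides the shell and the picture viewer there is one more tool, called after ">>>" as name(argument=value, ...) on one line, values as JSON. carry_out: Moves the arm, as the interface text tells. Its arguments: {"type":"object","properties":{"deltas":{"type":"array"},"newtons":{"type":"number"}},"required":["deltas"]}

```bash
mkdir -p pics; ls
python3 - <<'E'
from bench import robot
import cv2, numpy as np
o=robot.observe(); print({k:np.round(o[k],3) for k in ("time","tool_pos","ee_rot","opening","joints")})
for n in ("side","top"):
    p,d=robot.snapshot(n); cv2.imwrite(f"pics/{n}0.png",p[:,:,::-1]); np.save(f"/tmp/{n}d.npy",d)
    c=robot.camera_params(n); print(n,{k:np.round(c[k],3) for k in c})
E
```

```text
pics
{'time': np.float64(0.0), 'tool_pos': array([0.219, 0.531, 0.231]), 'ee_rot': array([ 0.194,  0.981, -0.001, -0.   ]), 'opening': np.float64(0.085), 'joints': array([-1.222,  0.707, -0.028,  1.485,  0.022,  0.951, -0.076])}
side {'fx': np.float64(368.1), 'fy': np.float64(368.1), 'cx': np.float64(319.836), 'cy': np.float64(202.083), 'pose': array([[ 0.891, -0.255,  0.376,  0.195],
       [-0.454, -0.484,  0.748, -0.881],
       [-0.009, -0.837, -0.547,  0.708],
       [ 0.   ,  0.   ,  0.   ,  1.   ]])}
top {'fx': np.float64(443.162), 'fy': np.float64(443.162), 'cx': np.float64(326.189), 'cy': np.float64(189.757), 'pose': array([[-0.011, -0.995,  0.099,  0.514],
       [-1.   ,  0.01 , -0.014, -0.061],
       [ 0.013, -0.099, -0.995,  1.131],
       [ 0.   ,  0.   ,  0.   ,  1.   ]])}
```

View pics/top0.png

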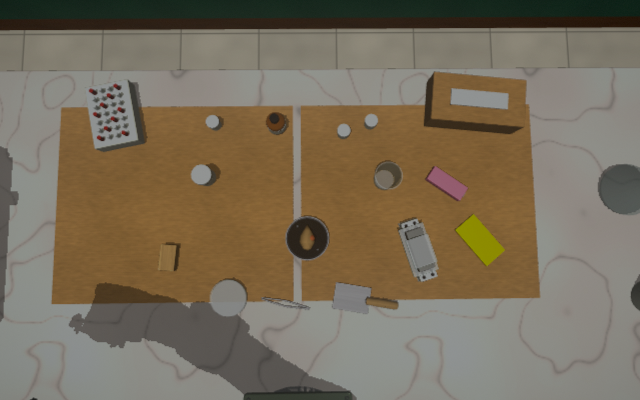

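View pics/side0.png

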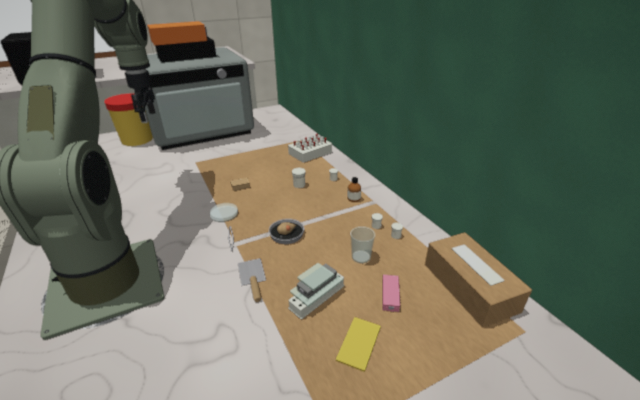

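The top view shows the stack at (418,248), the dish at (307,238), the block at (168,257), the pot at (202,174) and the beaker at (387,175). The bottle is at (276,123), and the pink and yellow look-alikes are at (446,183) and (480,240). The side view agrees, with the stack at (317,288).

```bash
cat > h.py <<'E'
from bench import robot
import cv2, numpy as np
from scipy.spatial.transform import Rotation as R
def ray(n,uv,z):
    "pixels -> world points on the plane at height z"
    c=robot.camera_params(n); P=c["pose"]; uv=np.atleast_2d(uv).astype(float)
    d=np.c_[(uv[:,0]-c["cx"])/c["fx"],(uv[:,1]-c["cy"])/c["fy"],np.ones(len(uv))]@P[:3,:3].T
    return P[:3,3]+d*((z-P[2,3])/d[:,2])[:,None]
def cloud(n,m,d):
    c=robot.camera_params(n); P=c["pose"]; v,u=np.nonzero(m&(d>0)); z=d[v,u]
    return np.c_[(u-c["cx"])/c["fx"]*z,(v-c["cy"])/c["fy"]*z,z]@P[:3,:3].T+P[:3,3]
def rect(n,m,z):
    v,u=np.nonzero(m); p=ray(n,np.c_[u,v],z)[:,:2].astype(np.float32)*1000
    (c,s,a)=cv2.minAreaRect(p); b=cv2.boxPoints((c,s,a)); e=[b[1]-b[0],b[2]-b[1]]; l=max(e,key=np.linalg.norm)
    return np.round(c,1),np.round(sorted(s),1),round(np.degrees(np.arctan2(l[1],l[0]))%180,1),np.round(p.mean(0),1)
E
python3 - <<'E'
from h import *
H=dict(plate_small_mid=.076,slidebox_mid=.068,plate_large_mid=.043,rack_mid=.035,pot_mid=.062,dish=.02,block_top=.025,beaker=.085,bottle=.085)
for n in ("top","side"):
    p,d=robot.snapshot(n)
    for t,z in H.items():
        for r in robot.recognise(n,t)[:3]: print(n,t,round(r["confidence"],2),np.round(r["centre"],3))
        if n=="top" and t!="block_top":
            for r in robot.cut_out(n,t)[:3]:
                m=r["pixels"]; print("   cut",round(r["confidence"],2),m.sum(),*rect(n,m,z),"zq",np.round(np.percentile(cloud(n,m,d)[:,2],[10,50,90]),3))
E
```

```text
top plate_small_mid 0.61 [ 0.475 -0.298  0.077]
   cut 0.67 704 [ 472.9 -298.9] [56.2 70.2] 17.9 [ 472.9 -298.7] zq [0.074 0.077 0.079]
top slidebox_mid 0.91 [ 0.639 -0.376  0.023]
top slidebox_mid 0.63 [ 0.514 -0.294  0.066]
   cut 0.97 737 [ 633.7 -368.8] [ 44.7 101.4] 54.4 [ 633.6 -368.5] zq [0.016 0.025 0.028]
   cut 0.62 214 [ 474.  -296.9] [ 41.2 103.5] 16.3 [ 482.1 -295.2] zq [0.064 0.068 0.071]
top plate_large_mid 0.86 [ 0.494 -0.468  0.009]
top plate_large_mid 0.84 [ 0.474 -0.281  0.042]
   cut 0.96 1213 [ 497.8 -451.1] [ 65.2 116.4] 39.8 [ 497.1 -450.5] zq [0.006 0.009 0.012]
   cut 0.85 470 [ 475.8 -298.5] [ 66.6 122.7] 17.3 [ 476.4 -287.5] zq [0.038 0.044 0.048]
top rack_mid 0.61 [ 0.421 -0.302  0.034]
   cut 0.72 213 [ 474.1 -300. ] [ 46.8 151.2] 17.8 [ 474.1 -300.2] zq [0.029 0.036 0.038]
top pot_mid 0.77 [0.66  0.224 0.064]
   cut 0.76 414 [659.2 221.2] [48.7 61.3] 64.2 [659.9 221.7] zq [0.027 0.061 0.064]
top dish 0.7 [ 0.511 -0.026  0.008]
top dish 0.37 [0.79  0.045 0.062]
   cut 0.67 1516 [505.1 -28.8] [102.3 109. ] 179.4 [505.5 -28.2] zq [0.008 0.012 0.036]
   cut 
[... 259 characters left out ...]
[0.787 0.045 0.061]
top bottle 0.55 [ 0.472 -0.298  0.074]
   cut 0.77 352 [782.5  43. ] [46.2 53.7] 44.1 [782.3  42.4] zq [0.031 0.059 0.085]
side plate_small_mid 0.57 [ 0.471 -0.302  0.079]
side slidebox_mid 0.89 [ 0.629 -0.391  0.026]
side slidebox_mid 0.58 [ 0.449 -0.313  0.055]
side slidebox_mid 0.38 [ 0.451 -0.321  0.042]
side plate_large_mid 0.94 [ 0.491 -0.468  0.013]
side plate_large_mid 0.89 [ 0.45  -0.321  0.041]
side rack_mid 0.83 [ 0.426 -0.328  0.015]
side pot_mid 0.61 [0.655 0.214 0.044]
side dish 0.95 [ 0.499 -0.037  0.013]
side dish 0.51 [ 0.45  -0.318  0.043]
side block_top 0.74 [0.458 0.301 0.021]
side beaker 0.55 [ 0.644 -0.234  0.06 ]
side bottle 0.68 [0.785 0.034 0.034]
```

Run:
```python
from h import *
for n in ("top","side"):
    p,d=robot.snapshot(n)
    c=cloud(n,np.ones(d.shape,bool),d)
    def near(x,y,r,z0,z1):
        k=(np.hypot(c[:,0]-x,c[:,1]-y)<r)&(c[:,2]>z0)&(c[:,2]<z1); return c[k]
    b=near(.461,.312,.06,.02,.032); r=cv2.minAreaRect((b[:,:2]*1000).astype(np.float32)); print(n,"block",len(b),np.round(b.mean(0)*1000,1),r,cv2.boxPoints(r).round(1).tolist())
    b=near(.659,.22,.06,.055,.07); print("pot",len(b),b.mean(0)*1000,cv2.minEnclosingCircle((b[:,:2]*1000).astype(np.float32)))
    b=near(.505,-.028,.075,.014,.03); b=b[np.hypot(b[:,0]-.505,b[:,1]+.028)>.045]; print("dish",len(b),cv2.minEnclosingCircle((b[:,:2]*1000).astype(np.float32)),cv2.fitEllipse((b[:,:2]*1000).astype(np.float32)))
    for q in ((.40,.15),(.35,0),(.6,.05)):
        b=near(*q,.02,-.02,.02); print("bench z",np.median(b[:,2]) if len(b) else None)
p,_=robot.snapshot("top"); cv2.imwrite("pics/blk.png",cv2.resize(p[230:285,140:200,::-1],None,fx=8,fy=8,interpolation=cv2.INTER_CUBIC))
# gray edges of block
```

```text
top block 435 [462.6 316.1  25.4] ((462.5712585449219, 316.4066467285156), (41.3675651550293, 64.21172332763672), 83.88916778564453) [[428.3999938964844, 299.29998779296875], [492.29998779296875, 292.3999938964844], [496.70001220703125, 333.6000061035156], [432.79998779296875, 340.3999938964844]]
pot 337 [662.47046821 226.34773523  61.90999799] ((662.5314331054688, 227.05726623535156), 25.600210189819336)
dish 261 ((506.1602478027344, -27.751548767089844), 54.4340934753418) ((506.1876525878906, -27.807865142822266), (104.0195541381836, 104.35760498046875), 102.71630096435547)
bench z 0.0064570889808546195
bench z 0.0018157693579429202
bench z 0.0008384671933741039
side block 106 [461.2 315.4  24.2] ((461.6821594238281, 317.49542236328125), (44.487213134765625, 62.96399688720703), 88.30980682373047) [[429.6000061035156, 296.20001220703125], [492.5, 294.29998779296875], [493.79998779296875, 338.79998779296875], [430.8999938964844, 340.70001220703125]]
pot 83 [661.92257373 224.34918214  60.75252685] ((661.9204711914062, 227.02127075195312), 26.602935791015625)
dish 157 ((506.7414855957031, -27.449186325073242), 56.5855827331543) ((505.7597961425781, -27.03756332397461), (105.00676727294922, 105.83238220214844), 158.09402465820312)
bench z 0.0037442259423521307
bench z 0.0006266550032995033
bench z 0.0001394672145628717
```

View pics/blk.png

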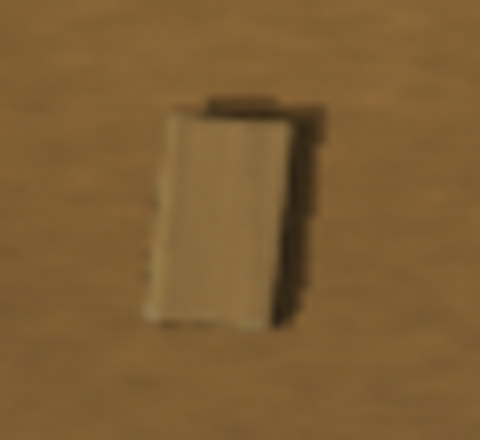

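```bash
cat >> h.py <<'E'
def plan(*wps):
    "waypoints x,y,z (TCP, m), yaw of tool y (deg) -> turn about tool z (rad) and shift (cm) from the present pose"
    o=robot.observe(); q=R.from_quat(o["ee_rot"]); p=np.array(o["tool_pos"]); Y=q.as_matrix()[:,1]; Z=q.as_matrix()[:,2]
    y0=np.degrees(np.arctan2(Y[1],Y[0]))
    print("t %.2f"%o["time"],"tcp",np.round(p*1000,1),"yaw %.1f"%y0,"open %.1f"%(o["opening"]*1000),"F",np.round(o["force"],1),"gf %.1f"%o["grasp_force"],"tilt",np.round(Z[:2],4),"j1,7",np.round(np.array(o["joints"])[[0,6]],2))
    for w in wps:
        e=R.from_euler("z",w[3],degrees=True).as_matrix()@np.array([[0,1,0],[1,0,0],[0,0,-1]])@np.eye(3)
        e=np.c_[np.array([-np.sin(np.radians(w[3]))*-1,-np.cos(np.radians(w[3])),0]),[np.cos(np.radians(w[3])),np.sin(np.radians(w[3])),0],[0,0,-1]]
        print(w,"turn",np.round((q.inv()*R.from_matrix(e)).as_rotvec(),3),"cm",np.round(q.inv().apply(np.array(w[:3])-p)*100,2))
E
sed -i '/R.from_euler("z",w/d' h.py
python3 -c "
from h import *
plan((.49,.18,.2,85),(.474,-.299,.15,107.5),(.474,-.299,.046,107.5))"
```

```text
t 1.65 tcp [219.  531.6 231.3] yaw 67.6 open 85.7 F [-0.1 -0.4 -0.3] gf 0.0 tilt [-0.     -0.0001] j1,7 [-1.22 -0.08]Traceback (most recent call last):
  File "<string>", line 3, in <module>
    plan((.49,.18,.2,85),(.474,-.299,.15,107.5),(.474,-.299,.046,107.5))
    ~~~~^^^^^^^^^^^^^^^^^^^^^^^^^^^^^^^^^^^^^^^^^^^^^^^^^^^^^^^^^^^^^^^^
  File "h.py", line 23, in plan
    print(w,"turn",np.round((q.inv()*R.from_matrix(e)).as_rotvec(),3),"cm",np.round(q.inv().apply(np.array(w[:3])-p)*100,2))
                                     ~~~~~~~~~~~~~^^^
  File "scipy/spatial/transform/_rotation.pyx", line 1143, in scipy.spatial.transform._rotation.Rotation.from_matrix
ValueError: Non-positive determinant (left-handed or null coordinate frame) in rotation matrix 0: [[ 0.9961947   0.08715574  0.        ]
 [-0.08715574  0.9961947   0.        ]
 [ 0.          0.         -1.        ]].
```

```bash
sed -i 's/np.sin(np.radians(w\[3\]))\*-1,-np.cos/np.sin(np.radians(w[3])),np.cos/' h.py
python3 -c "
from h import *
plan((.49,.18,.2,85),(.474,-.299,.15,107.5),(.474,-.299,.046,107.5))"
```

```text
t 1.65 tcp [219.  531.6 231.3] yaw 67.6 open 85.7 F [-0.1 -0.4 -0.3] gf 0.0 tilt [-0.     -0.0001] j1,7 [-1.22 -0.08]
(0.49, 0.18, 0.2, 85) turn [-0.    -0.    -0.304] cm [-38.45 -22.19   3.13]
(0.474, -0.299, 0.15, 107.5) turn [-0.    -0.    -0.696] cm [-55.21 -67.08   8.14]
(0.474, -0.299, 0.046, 107.5) turn [-0.    -0.    -0.696] cm [-55.21 -67.08  18.54]
```

>>> carry_out(deltas=[0, 0, -0.3, -38.5, -22.2, 3.1, -1, 0, 0, -0.3, -38.5, -22.2, 3.1, -1, 0, 0, -0.3, -38.5, -22.2, 3.1, -1, 0, 0, -0.3, -38.5, -22.2, 3.1, -1, 0, 0, -0.3, -38.5, -22.2, 3.1, -1, 0, 0, -0.3, -38.5, -22.2, 3.1, -1, 0, 0, -0.3, -38.5, -22.2, 3.1, -1, 0, 0, -0.7, -55.2, -67.1, 8.1, -1, 0, 0, -0.7, -55.2, -67.1, 8.1, -1, 0, 0, -0.7, -55.2, -67.1, 8.1, -1, 0, 0, -0.7, -55.2, -67.1, 8.1, -1, 0, 0, -0.7, -55.2, -67.1, 8.1, -1], newtons=40)

```text
time: 3.15
tool_pos: [0.4779, -0.1268, 0.1684]
ee_rot: [-0.154, 0.988, -0.0, 0.0]
force: [1.1, 1.0, 0.2]
opening: 0.0856
grasp_force: 0.0
```

```bash
python3 -c "
from h import *
plan((.474,-.299,.15,107.5),(.474,-.299,.046,107.5))"
```

```text
t 3.15 tcp [ 477.9 -126.8  168.4] yaw 107.7 open 85.6 F [1.1 1.  0.2] gf 0.0 tilt [ 0.0005 -0.0001] j1,7 [0.4  1.69]
(0.474, -0.299, 0.15, 107.5) turn [-0.     0.     0.004] cm [  5.61 -16.29   1.84]
(0.474, -0.299, 0.046, 107.5) turn [-0.     0.     0.004] cm [  5.61 -16.29  12.24]
```

>>> carry_out(deltas=[0, 0, 0, 5, -13.5, 1, -1, 0, 0, 0, 5, -13.5, 1, -1, 0, 0, 0, 5, -13.5, 1, -1, 0, 0, 0, 5, -13.5, 1, -1, 0, 0, 0, 5, -13.5, 1, -1, 0, 0, 0, 5, -13.5, 1, -1])

```text
time: 3.9
tool_pos: [0.4719, -0.2672, 0.1588]
ee_rot: [-0.155, 0.988, 0.0, 0.0]
force: [-0.8, 0.2, -0.3]
opening: 0.0852
grasp_force: 0.0
```

```bash
python3 -c "
from h import *
p,d=robot.snapshot('side'); cv2.imwrite('pics/a1.png',cv2.resize(p[150:350,200:460,::-1],None,fx=3,fy=3))
plan((.474,-.299,.15,107.5),(.474,-.299,.046,107.5))"
```

```text
t 3.95 tcp [ 471.9 -267.4  158.7] yaw 107.8 open 85.4 F [ 0.2 -0.3  0.1] gf 0.0 tilt [ 0.0002 -0.    ] j1,7 [0.67 1.95]
(0.474, -0.299, 0.15, 107.5) turn [-0.     0.     0.005] cm [ 0.76 -3.07  0.87]
(0.474, -0.299, 0.046, 107.5) turn [-0.     0.     0.005] cm [ 0.77 -3.07 11.27]
```

View pics/a1.png

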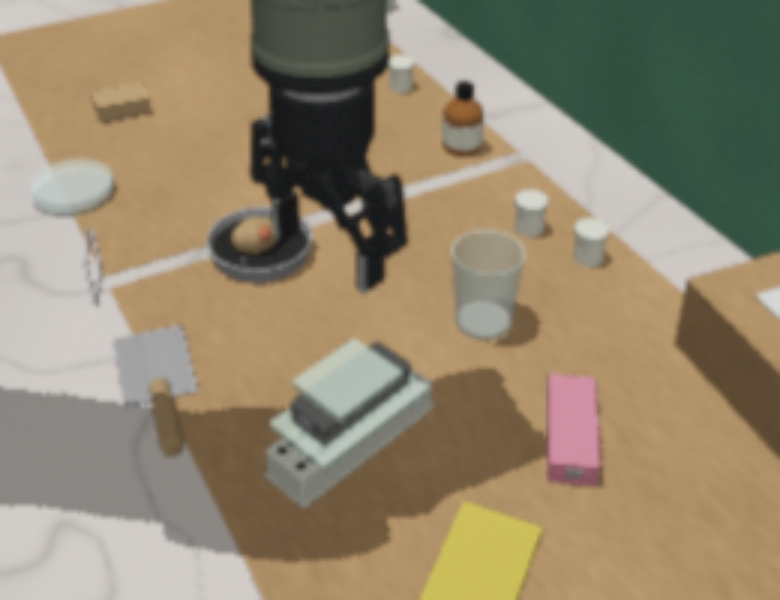

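The arm is clear above the stack (stack at about (350,420) in the crop, fingers over the dish side). Descending to the small plate and gripping it.

>>> carry_out(deltas=[0, 0, 0, 0.8, -3.1, 0.9, -1, 0, 0, 0, 0.8, -3.1, 0.9, -1, 0, 0, 0, 0.8, -3.1, 6, -1, 0, 0, 0, 0.8, -3.1, 11.3, -1, 0, 0, 0, 0.8, -3.1, 11.3, -1, 0, 0, 0, 0.8, -3.1, 11.3, 0.6, 0, 0, 0, 0.8, -3.1, 11.3, 0.6, 0, 0, 0, 0.8, -3.1, 11.3, 0.6, 0, 0, 0, 0.8, -3.1, 11.3, 0.6, 0, 0, 0, 0.8, -3.1, 11.3, 0.6], newtons=40)

```text
time: 5.2
tool_pos: [0.4742, -0.3008, 0.0479]
ee_rot: [-0.154, 0.988, -0.001, 0.001]
force: [-0.9, 2.7, 13.1]
opening: 0.0551
grasp_force: 40.0
```

```bash
python3 -c "
from h import *
p,d=robot.snapshot('side'); cv2.imwrite('pics/a2.png',cv2.resize(p[220:340,250:390,::-1],None,fx=5,fy=5))
plan((.474,-.299,.15,107.5),(.5,0,.15,95),(.4625,.3165,.15,84.5))"
```

```text
t 5.25 tcp [ 474.2 -300.8   47.9] yaw 107.7 open 55.0 F [-1.8  1.6 13. ] gf 40.0 tilt [ 0.0027 -0.0016] j1,7 [0.67 1.93]
(0.474, -0.299, 0.15, 107.5) turn [-0.002  0.002  0.004] cm [ -0.06   0.16 -10.21]
(0.5, 0, 0.15, 95) turn [-0.002  0.002  0.222] cm [-11.63  27.85 -10.25]
(0.4625, 0.3165, 0.15, 84.5) turn [-0.002  0.003  0.405] cm [-17.69  59.14 -10.31]
```

View pics/a2.png

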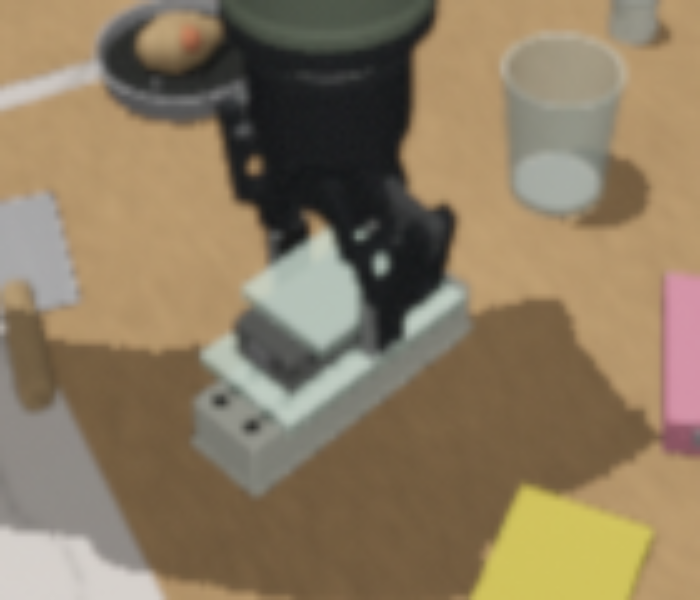

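Gripped the small plate: the opening reads 55 mm and the force is 40 N. I'm lifting and carrying it to the block.

>>> carry_out(deltas=[0, 0, 0, 0, 0.1, -3, 0.6, 0, 0, 0, 0, 0.1, -8, 0.6, 0, 0, 0.05, -2, 5, -10.2, 0.6, 0, 0, 0.1, -4, 10, -10.2, 0.6, 0, 0, 0.15, -7, 16, -10.2, 0.6, 0, 0, 0.22, -11.6, 27.9, -10.2, 0.6, 0, 0, 0.22, -11.6, 27.9, -10.2, 0.6, 0, 0, 0.3, -14, 40, -10.2, 0.6, 0, 0, 0.3, -14, 40, -10.2, 0.6, 0, 0, 0.3, -14, 40, -10.2, 0.6, 0, 0, 0.35, -16, 50, -10.2, 0.6, 0, 0, 0.35, -16, 50, -10.2, 0.6])

```text
time: 6.75
tool_pos: [0.4734, 0.2266, 0.1488]
ee_rot: [0.02, 1.0, 0.001, 0.001]
force: [1.2, 0.5, -1.3]
opening: 0.055
grasp_force: 43.2
```

>>> carry_out(deltas=[0, 0, 0, 0, 0, 0, 0.6, 0, 0, 0, 0, 0, 0, 0.6])

```text
time: 7.0
tool_pos: [0.474, 0.2234, 0.1482]
ee_rot: [0.021, 1.0, -0.0, 0.0]
force: [0.8, 0.3, -0.3]
opening: 0.0549
grasp_force: 43.2
```

```bash
python3 -c "
from h import *
p,d=robot.snapshot('side')
plan((.4625,.3165,.15,84.5),(.4625,.3165,.07,84.5))
for r in robot.cut_out('side','plate_small_mid')[:3]:
    c=cloud('side',r['pixels'],d); print(round(r['confidence'],2),len(c),np.round(np.median(c,0),3),np.round(np.percentile(c[:,2],[5,25,50,75,95]),3), rect('side',r['pixels'],np.median(c[:,2])))
t=np.array(robot.observe()['tool_pos']); P=robot.camera_params('side'); q=np.linalg.inv(P['pose'])@np.r_[t,1]; u,v=int(P['fx']*q[0]/q[2]+P['cx']),int(P['fy']*q[1]/q[2]+P['cy']); print(u,v)
cv2.imwrite('pics/a3.png',cv2.resize(p[max(v-50,0):v+50,max(u-65,0):u+65,::-1],None,fx=6,fy=6,interpolation=cv2.INTER_CUBIC))"
```

```text
t 7.05 tcp [474.  223.1 148.1] yaw 87.6 open 55.0 F [-0.4 -0.5 -1.1] gf 43.2 tilt [ 0.0007 -0.0002] j1,7 [-0.42  0.86]
(0.4625, 0.3165, 0.15, 84.5) turn [-0.     0.001  0.054] cm [ 1.55  9.28 -0.19]
(0.4625, 0.3165, 0.07, 84.5) turn [-0.     0.001  0.054] cm [1.55 9.28 7.81]
0.66 117 [0.457 0.21  0.176] [0.171 0.174 0.176 0.177 0.178] (array([472.3, 215.7]), array([69. , 71.8]), np.float32(177.8), array([464.8, 213.2], dtype=float32))
246 161
```

View pics/a3.png

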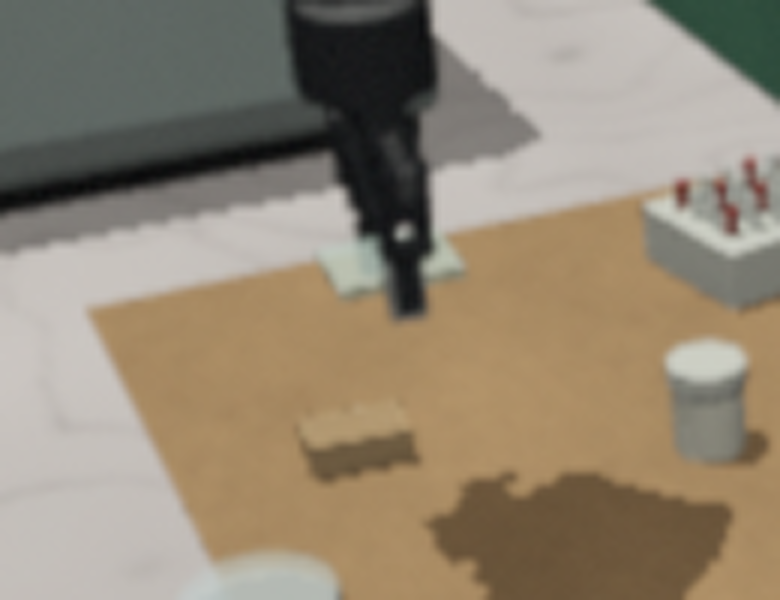

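The plate hangs level in the fingers (at (390,265) in the crop), with its centre 24 mm above the TCP. Lowering it onto the block.

>>> carry_out(deltas=[0, 0, 0.054, 1.6, 9.3, 0, 0.6, 0, 0, 0.054, 1.6, 9.3, 0, 0.6, 0, 0, 0.054, 1.6, 9.3, 0, 0.6, 0, 0, 0.054, 1.6, 9.3, 5, 0.6, 0, 0, 0.054, 1.6, 9.3, 10, 0.6, 0, 0, 0.054, 1.6, 9.3, 12, 0.6, 0, 0, 0.054, 1.6, 9.3, 13, 0.6, 0, 0, 0.054, 1.6, 9.3, 13.5, 0.6, 0, 0, 0.054, 1.6, 9.3, 13.5, 0.6])

```text
time: 8.22
tool_pos: [0.4617, 0.3179, 0.013]
ee_rot: [0.048, 0.999, 0.0, 0.0]
force: [-0.8, -0.1, -0.9]
opening: 0.0549
grasp_force: 43.2
```

```bash
python3 -c "
from h import *
plan((.4625,.3165,.006,84.5))"
```

```text
t 8.22 tcp [461.7 317.9  13. ] yaw 84.5 open 54.9 F [-0.8 -0.1 -0.9] gf 43.2 tilt [0.0006 0.0003] j1,7 [-0.62  0.67]
(0.4625, 0.3165, 0.006, 84.5) turn [0.    0.001 0.001] cm [-0.09 -0.13  0.7 ]
```

>>> carry_out(deltas=[0, 0, 0, -0.1, -0.1, 0.4, 0.6, 0, 0, 0, -0.1, -0.1, 0.8, 0.6, 0, 0, 0, -0.1, -0.1, 0.8, 0.6])

```text
time: 8.6
tool_pos: [0.4626, 0.317, 0.0048]
ee_rot: [0.047, 0.999, 0.0, 0.0]
force: [0.9, -1.8, 7.0]
opening: 0.0551
grasp_force: 44.0
```

Contact reads 7 N. Releasing and rising.

>>> carry_out(deltas=[0, 0, 0, 0, 0, 0, -0.4, 0, 0, 0, 0, 0, 0, -0.6, 0, 0, 0, 0, 0, 0, -1, 0, 0, 0, 0, 0, 0, -1, 0, 0, 0, 0, 0, -5, -1, 0, 0, 0, 0, 0, -10, -1, 0, 0, 0, 0, 0, -14, -1, 0, 0, -0.1, 0, -8, -14.5, -1, 0, 0, -0.1, 0, -14, -14.5, -1, 0, 0, -0.1, 0, -20, -14.5, -1, 0, 0, -0.1, 0, -20, -14.5, -1])

```text
time: 9.98
tool_pos: [0.443, 0.1142, 0.1497]
ee_rot: [-0.0, 1.0, -0.001, -0.0]
force: [0.3, 1.3, -0.0]
opening: 0.0854
grasp_force: 0.0
```

```bash
python3 -c "
from h import *
p,d=robot.snapshot('top')
plan((.5,.0,.15,95),(.474,-.299,.13,106.5),(.474,-.299,.044,106.5))
for r in robot.cut_out('top','plate_small_mid')[:2]: m=r['pixels']; print(r['confidence'],rect('top',m,.033),np.percentile(cloud('top',m,d)[:,2],[10,50,90]))
for r in robot.cut_out('top','slidebox_mid')[:3]: m=r['pixels']; print(r['confidence'],rect('top',m,.068),np.percentile(cloud('top',m,d)[:,2],[10,50,90]))
for r in robot.cut_out('top','plate_large_mid')[:3]: m=r['pixels']; print(r['confidence'],rect('top',m,.043))
"
```

```text
t 10.03 tcp [443.2 114.6 149.7] yaw 90.1 open 85.5 F [ 0.9 -1.7  0.6] gf 0.0 tilt [-0.0002 -0.0013] j1,7 [-0.23  1.01]
(0.5, 0.0, 0.15, 95) turn [-0.001 -0.    -0.086] cm [ -5.66 -11.47  -0.02]
(0.474, -0.299, 0.13, 106.5) turn [-0.001 -0.    -0.287] cm [ -3.02 -41.37   2.02]
(0.474, -0.299, 0.044, 106.5) turn [-0.001 -0.    -0.287] cm [ -3.02 -41.35  10.62]
0.87 (array([465.7, 313.4]), array([57.5, 63.3]), np.float32(174.6), array([471.2, 315.4], dtype=float32)) [0.03054163 0.03340999 0.0361167 ]
0.93 (array([ 633.1, -367.9]), array([44.9, 99.9]), np.float32(56.6), array([ 633.2, -368. ], dtype=float32)) [0.01432292 0.02504657 0.0278855 ]
0.66 (array([ 475.1, -293.8]), array([ 43.1, 143.1]), np.float32(18.0), array([ 462.4, -297.7], dtype=float32)) [0.03254999 0.03570387 0.03822585]
0.65 (array([ 476.1, -297.5]), array([ 44.1, 101.5]), np.float32(17.0), array([ 475.8, -297.5], dtype=float32)) [0.06468807 0.06845066 0.07126566]
0.72 (array([ 496.5, -451. ]), array([ 65.9, 120.9]), np.float32(40.4), array([ 496.6, -451.4], dtype=float32))
```

>>> carry_out(deltas=[0, 0, -0.09, -5.5, -11.5, 0, -1, 0, 0, -0.09, -5.5, -11.5, 0, -1, 0, 0, -0.15, -5, -20, 0, -1, 0, 0, -0.2, -4, -30, 0, -1, 0, 0, -0.29, -3, -41.3, 2, -1, 0, 0, -0.29, -3, -41.3, 2, -1, 0, 0, -0.29, -3, -41.3, 2, -1, 0, 0, -0.29, -3, -41.3, 2, -1, 0, 0, -0.29, -3, -41.3, 2, -1, 0, 0, -0.29, -3, -41.3, 2, -1, 0, 0, -0.29, -3, -41.3, 2, -1])

```text
time: 11.55
tool_pos: [0.476, -0.2941, 0.1297]
ee_rot: [-0.148, 0.989, -0.0, 0.0]
force: [-0.7, -0.6, -0.8]
opening: 0.0854
grasp_force: 0.0
```

```bash
python3 -c "
from h import *
plan((.475,-.298,.046,107.2))"
```

```text
t 11.55 tcp [ 476.  -294.1  129.7] yaw 107.0 open 85.4 F [-0.7 -0.6 -0.8] gf 0.0 tilt [ 0.0002 -0.0001] j1,7 [0.7  1.96]
(0.475, -0.298, 0.046, 107.2) turn [-0.     0.    -0.003] cm [ 0.21 -0.35  8.37]
```

>>> carry_out(deltas=[0, 0, 0, 0.2, 0, 2, -1, 0, 0, 0, 0.2, 0, 6, -1, 0, 0, 0, 0.2, 0, 8.3, -1, 0, 0, 0, 0.2, 0, 8.3, -1, 0, 0, 0, 0.2, 0, 8.3, -0.3, 0, 0, 0, 0.2, 0, 8.3, 0.6, 0, 0, 0, 0.2, 0, 8.3, 0.6, 0, 0, 0, 0.2, 0, 8.3, 0.6, 0, 0, 0, 0.2, 0, 8.3, 0.6, 0, 0, 0, 0.2, 0, 8.3, 0.6])

```text
time: 12.8
tool_pos: [0.4739, -0.2958, 0.0474]
ee_rot: [-0.147, 0.989, -0.0, 0.0]
force: [-2.2, 0.2, 10.7]
opening: 0.0391
grasp_force: 39.8
```

```bash
python3 -c "
from h import *
plan((.475,-.298,.13,107.2),(.506,-.134,.13,90))"
```

```text
t 12.80 tcp [ 473.9 -295.8   47.4] yaw 106.9 open 39.1 F [-2.2  0.2 10.7] gf 39.8 tilt [ 0.001  -0.0008] j1,7 [0.67 1.89]
(0.475, -0.298, 0.13, 107.2) turn [-0.001  0.001 -0.005] cm [-0.05 -0.26 -8.26]
(0.506, -0.134, 0.13, 90) turn [-0.001  0.001  0.295] cm [-7.79 14.53 -8.27]
```

>>> carry_out(deltas=[0, 0, 0, 0, 0, -2, 0.6, 0, 0, 0, 0, 0, -5, 0.6, 0, 0, 0, 0, 0, -8.2, 0.6, 0, 0, 0.1, -3, 5, -8.2, 0.6, 0, 0, 0.2, -6, 10, -8.2, 0.6, 0, 0, 0.295, -7.8, 14.5, -8.2, 0.6, 0, 0, 0.295, -7.8, 14.5, -8.2, 0.6, 0, 0, 0.295, -7.8, 14.5, -8.2, 0.6, 0, 0, 0.295, -7.8, 14.5, -8.2, 0.6, 0, 0, 0.295, -7.8, 14.5, -8.2, 0.6, 0, 0, 0.295, -7.8, 14.5, -8.2, 0.6])

```text
time: 14.18
tool_pos: [0.5059, -0.1346, 0.1285]
ee_rot: [0.0, 1.0, -0.0, -0.0]
force: [-0.2, -0.3, -1.1]
opening: 0.0391
grasp_force: 41.2
```

```bash
python3 -c "
from h import *
p,d=robot.snapshot('side')
for r in robot.cut_out('side','slidebox_mid')[:3]:
    c=cloud('side',r['pixels'],d); print(round(r['confidence'],2),np.round(np.median(c,0),3),np.percentile(c[:,2],[2,98]))
for r in robot.recognise('side','plate_large_mid')[:3]: print(r)
plan((.505,-.134,.0045,90))"
```

```text
0.62 [ 0.488 -0.152  0.147] [0.12687402 0.15089204]
0.61 [ 0.632 -0.392  0.024] [0.00550411 0.02716591]
{'centre': [0.4881, -0.4701, 0.0096], 'confidence': 0.96}
t 14.32 tcp [ 506.  -134.3  128.5] yaw 90.0 open 39.2 F [-0.5  0.5 -1. ] gf 41.3 tilt [-0.     -0.0001] j1,7 [0.34 1.45]
(0.505, -0.134, 0.0045, 90) turn [-0. -0. -0.] cm [ 0.1   0.03 12.4 ]
```

>>> carry_out(deltas=[0, 0, 0, 0.1, 0, 4, 0.6, 0, 0, 0, 0.1, 0, 8, 0.6, 0, 0, 0, 0.1, 0, 10.5, 0.6, 0, 0, 0, 0.1, 0, 11.6, 0.6, 0, 0, 0, 0.1, 0, 12.1, 0.6, 0, 0, 0, 0.1, 0, 12.4, 0.6, 0, 0, 0, 0.1, 0, 12.4, 0.6])

```text
time: 15.2
tool_pos: [0.5052, -0.1342, 0.0049]
ee_rot: [-0.0, 1.0, -0.0, 0.0]
force: [0.1, -0.0, -0.6]
opening: 0.0392
grasp_force: 41.2
```

>>> carry_out(deltas=[0, 0, 0, 0, 0, 0.15, 0.6, 0, 0, 0, 0, 0, 0.25, 0.6, 0, 0, 0, 0, 0, 0.25, 0.6])

```text
time: 15.58
tool_pos: [0.5054, -0.1343, 0.0042]
ee_rot: [-0.0, 1.0, -0.0, 0.001]
force: [-9.4, 2.5, 46.7]
opening: 0.0394
grasp_force: 47.3
```

>>> carry_out(deltas=[0, 0, 0, 0, 0, -0.22, 0.6, 0, 0, 0, 0, 0, -0.25, 0, 0, 0, 0, 0, 0, -0.25, -0.35, 0, 0, 0, 0, 0, -0.25, -0.35, 0, 0, 0, 0, 0, -0.25, -0.35, 0, 0, 0, 0, 0, -4, -0.35, 0, 0, 0, 0, 0, -8, -0.35, 0, 0, 0, 0, 0, -12, -0.6, 0, 0, -0.15, 0, -6, -12.5, -1, 0, 0, -0.3, 3.2, -16.5, -12.5, -1, 0, 0, -0.3, 3.2, -16.5, -12.5, -1, 0, 0, -0.3, 3.2, -16.5, -12.5, -1])

```text
time: 17.08
tool_pos: [0.4711, -0.3027, 0.1266]
ee_rot: [-0.147, 0.989, -0.0, -0.001]
force: [0.2, 1.5, -0.3]
opening: 0.0853
grasp_force: 0.0
```

```bash
python3 -c "
from h import *
p,d=robot.snapshot('top'); cv2.imwrite('pics/b1.png',cv2.resize(p[170:310,130:480,::-1],None,fx=2.2,fy=2.2,interpolation=cv2.INTER_CUBIC))
for t,z in (('slidebox_mid',.025),('plate_large_mid',.043),('plate_small_mid',.033)):
  for r in robot.cut_out('top',t)[:3]: m=r['pixels']; print(t,r['confidence'],rect('top',m,z),np.percentile(cloud('top',m,d)[:,2],[10,50,90]))
plan((.475,-.299,.1,107.5),(.475,-.299,.015,107.5))"
```

```text
slidebox_mid 0.7 (array([ 506.5, -135.3]), array([41., 99.]), np.float32(0.6), array([ 507.2, -135.8], dtype=float32)) [0.02277336 0.02552662 0.02813391]
slidebox_mid 0.57 (array([ 638. , -379.9]), array([ 46.5, 104.5]), np.float32(52.4), array([ 637.9, -379.7], dtype=float32)) [0.0136741  0.02519261 0.02798337]
slidebox_mid 0.48 (array([461.9, 316.4]), array([57.8, 70.3]), np.float32(174.1), array([461.7, 316.4], dtype=float32)) [0.03043784 0.03338285 0.03586516]
plate_large_mid 0.91 (array([ 475.4, -299.5]), array([ 66.3, 121.4]), np.float32(17.1), array([ 489.4, -292.9], dtype=float32)) [0.04072244 0.04372041 0.04648428]
plate_large_mid 0.69 (array([ 533.6, -436.3]), array([39.6, 41.7]), np.float32(39.6), array([ 539.8, -436.5], dtype=float32)) [0.00582503 0.0083831  0.01097059]
plate_small_mid 0.83 (array([462.4, 312.7]), array([59.9, 73.8]), np.float32(173.6), array([462.4, 312.3], dtype=float32)) [0.02959974 0.03321917 0.03581126]
t 17.27 tcp [ 473.5 -298.   127. ] yaw 107.3 open 85.0 F [ 0.1 -0.3  0.9] gf 0.0 tilt [0.0001 0.0004] j1,7 [0.72 1.95]
(0.475, -0.299, 0.1, 107.5) turn [ 0.     0.    -0.004] cm [-0.11 -0.14  2.7 ]
(0.475, -0.299, 0.015, 107.5) turn [ 0.     0.    -0.004] cm [-0.11 -0.15 11.2 ]
```

View pics/b1.png

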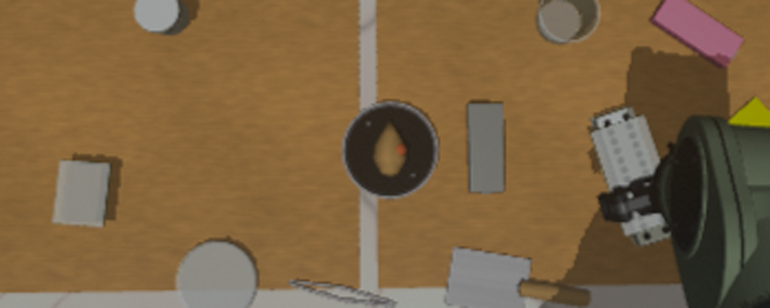

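The slide box (488,147 in the crop) sits beside the dish, pointing straight ahead. The small plate (82,192) covers the block. Next is the large plate.

>>> carry_out(deltas=[0, 0, 0, -0.1, -0.1, 4, -1, 0, 0, 0, -0.1, -0.1, 8, -1, 0, 0, 0, -0.1, -0.1, 11.2, -1, 0, 0, 0, -0.1, -0.1, 11.2, -1, 0, 0, 0, -0.1, -0.1, 11.2, -0.3, 0, 0, 0, -0.1, -0.1, 11.2, 0.5, 0, 0, 0, -0.1, -0.1, 11.2, 0.5, 0, 0, 0, -0.1, -0.1, 11.2, 0.5, 0, 0, 0, -0.1, -0.1, 11.2, 0.5])

```text
time: 18.4
tool_pos: [0.4751, -0.2998, 0.0167]
ee_rot: [-0.15, 0.989, -0.001, 0.001]
force: [-0.7, 2.1, 5.4]
opening: 0.063
grasp_force: 42.9
```

```bash
python3 -c "
from h import *
plan((.475,-.299,.13,107.5),(.5,0,.15,95),(.462,.2,.15,88))"
```

```text
t 18.40 tcp [ 475.1 -299.8   16.7] yaw 107.2 open 63.0 F [-0.7  2.1  5.4] gf 42.9 tilt [ 0.002  -0.0008] j1,7 [0.66 1.86]
(0.475, -0.299, 0.13, 107.5) turn [-0.001  0.002 -0.005] cm [ -0.04   0.06 -11.33]
(0.5, 0, 0.15, 95) turn [-0.001  0.002  0.213] cm [-11.28  27.88 -13.35]
(0.462, 0.2, 0.15, 88) turn [-0.001  0.002  0.335] cm [-13.57  48.11 -13.38]
```

>>> carry_out(deltas=[0, 0, 0, 0, 0.1, -2, 0.5, 0, 0, 0, 0, 0.1, -6, 0.5, 0, 0, 0, 0, 0.1, -11, 0.5, 0, 0, 0.05, -3, 6, -13.3, 0.5, 0, 0, 0.1, -6, 12, -13.3, 0.5, 0, 0, 0.15, -9, 18, -13.3, 0.5, 0, 0, 0.2, -11.3, 24, -13.3, 0.5, 0, 0, 0.22, -11.5, 30, -13.3, 0.5, 0, 0, 0.26, -12, 36, -13.3, 0.5, 0, 0, 0.3, -12.8, 42, -13.3, 0.5, 0, 0, 0.335, -13.6, 48, -13.3, 0.5, 0, 0, 0.335, -13.6, 48, -13.3, 0.5])

```text
time: 19.9
tool_pos: [0.4608, 0.2037, 0.1497]
ee_rot: [0.014, 1.0, 0.001, 0.0]
force: [0.3, -1.4, -1.8]
opening: 0.063
grasp_force: 45.0
```

>>> carry_out(deltas=[0, 0, 0, 0, 0, 0, 0.5, 0, 0, 0, 0, 0, 0, 0.5])

```text
time: 20.15
tool_pos: [0.4627, 0.1975, 0.1486]
ee_rot: [0.018, 1.0, -0.0, 0.0]
force: [0.3, -0.1, -0.6]
opening: 0.0631
grasp_force: 45.0
```

```bash
python3 -c "
from h import *
p,d=robot.snapshot('top')
for r in robot.cut_out('top','plate_small_mid')[:2]: m=r['pixels']; print(r['confidence'],rect('top',m,.033))
plan((.4625,.3165,.15,84.5),(.4625,.3165,.0145,84.5))"
```

```text
t 20.25 tcp [462.6 197.7 148.3] yaw 87.9 open 63.4 F [ 0.5  0.6 -1.8] gf 45.0 tilt [ 0.0002 -0.0002] j1,7 [-0.36  0.84]
(0.4625, 0.3165, 0.15, 84.5) turn [-0.     0.     0.059] cm [ 0.45 11.87 -0.17]
(0.4625, 0.3165, 0.0145, 84.5) turn [-0.     0.     0.059] cm [ 0.45 11.88 13.38]
```

>>> carry_out(deltas=[0, 0, 0.059, 0.5, 6, 0, 0.5, 0, 0, 0.059, 0.5, 11.9, 0, 0.5, 0, 0, 0.059, 0.5, 11.9, 0, 0.5, 0, 0, 0.059, 0.5, 11.9, 1, 0.5, 0, 0, 0.059, 0.5, 11.9, 5, 0.5, 0, 0, 0.059, 0.5, 11.9, 9, 0.5, 0, 0, 0.059, 0.5, 11.9, 11.5, 0.5, 0, 0, 0.059, 0.5, 11.9, 12.5, 0.5, 0, 0, 0.059, 0.5, 11.9, 12.5, 0.5])

```text
time: 21.38
tool_pos: [0.4616, 0.3173, 0.0229]
ee_rot: [0.047, 0.999, -0.0, -0.0]
force: [0.7, -0.1, -0.5]
opening: 0.0632
grasp_force: 45.1
```

```bash
python3 -c "
from h import *
plan((.4625,.3165,.0145,84.5))"
```

```text
t 21.38 tcp [461.6 317.3  22.9] yaw 84.6 open 63.2 F [ 0.7 -0.1 -0.5] gf 45.1 tilt [-0.0004 -0.0005] j1,7 [-0.6   0.62]
(0.4625, 0.3165, 0.0145, 84.5) turn [-0.001 -0.     0.001] cm [-0.1  -0.07  0.84]
```

>>> carry_out(deltas=[0, 0, 0, -0.1, 0, 0.5, 0.5, 0, 0, 0, -0.1, 0, 0.75, 0.5, 0, 0, 0, -0.1, 0, 0.8, 0.5, 0, 0, 0, -0.1, 0, 0.8, 0.5])

```text
time: 21.88
tool_pos: [0.4624, 0.318, 0.0151]
ee_rot: [0.047, 0.999, -0.0, 0.0]
force: [0.1, 0.5, -0.5]
opening: 0.0634
grasp_force: 45.1
```

>>> carry_out(deltas=[0, 0, 0, 0, -0.1, 0.1, 0.5, 0, 0, 0, 0, -0.1, 0.15, 0.5, 0, 0, 0, 0, -0.1, 0.15, 0.5])

```text
time: 22.25
tool_pos: [0.4625, 0.3177, 0.0146]
ee_rot: [0.047, 0.999, 0.001, 0.0]
force: [-5.3, 1.7, 21.5]
opening: 0.0633
grasp_force: 47.2
```

>>> carry_out(deltas=[0, 0, 0, 0, 0, -0.1, 0.5, 0, 0, 0, 0, 0, -0.1, -0.6, 0, 0, 0, 0, 0, -0.1, -0.8, 0, 0, 0, 0, 0, -0.1, -1, 0, 0, 0, 0, 0, -0.1, -1, 0, 0, 0, 0, 0, -5, -1, 0, 0, 0, 0, 0, -10, -1, 0, 0, 0, 0, 0, -13.5, -1, 0, 0, -0.1, 0, -6, -13.5, -1, 0, 0, -0.1, -2, -12, -13.5, -1, 0, 0, -0.1, -3, -20, -13.5, -1, 0, 0, -0.1, -3, -20, -13.5, -1])

```text
time: 23.75
tool_pos: [0.4735, 0.1112, 0.1486]
ee_rot: [-0.001, 1.0, -0.001, -0.0]
force: [1.5, 1.3, -0.4]
opening: 0.0851
grasp_force: 0.0
```

>>> carry_out(deltas=[0, 0, -0.1, 0, -6, 0, -1, 0, 0, -0.1, 0, -12, 0, -1, 0, 0, -0.1, 0, -12, 0, -1])

```text
time: 24.12
tool_pos: [0.4739, -0.0096, 0.1484]
ee_rot: [-0.049, 0.999, -0.001, -0.0]
force: [-0.2, 1.0, -0.1]
opening: 0.0854
grasp_force: 0.0
```

```bash
python3 -c "
from h import *
p,d=robot.snapshot('top'); cv2.imwrite('pics/b2.png',cv2.resize(p[170:310,130:480,::-1],None,fx=2.2,fy=2.2,interpolation=cv2.INTER_CUBIC))
for t,z in (('plate_large_mid',.041),('plate_small_mid',.033),('rack_mid',.035),('slidebox_mid',.025),('pot_mid',.062)):
  for r in robot.cut_out('top',t)[:3]: m=r['pixels']; print(t,r['confidence'],rect('top',m,z),np.percentile(cloud('top',m,d)[:,2],[10,50,90]))
plan((.5,-.1,.13,98),(.475,-.299,.1,107.5))"
```

```text
plate_large_mid 0.8 (array([ 496.3, -452.1]), array([ 65.9, 119.1]), np.float32(38.2), array([ 496.7, -451.9], dtype=float32)) [0.00583552 0.0088332  0.01169997]
plate_large_mid 0.6 (array([463.5, 314.2]), array([ 65.7, 119.5]), np.float32(175.0), array([462.8, 314.6], dtype=float32)) [0.03863851 0.04140119 0.04389766]
rack_mid 0.66 (array([ 473.5, -299.6]), array([ 51. , 150.4]), np.float32(17.5), array([ 473.1, -299.9], dtype=float32)) [0.02708152 0.0355236  0.03843387]
rack_mid 0.6 (array([ 657.9, -232.7]), array([68.4, 72.7]), np.float32(88.7), array([ 657.3, -231. ], dtype=float32)) [0.0031172  0.02710632 0.08422341]
slidebox_mid 0.91 (array([ 507.6, -136.8]), array([39.7, 96.4]), np.float32(179.3), array([ 507.4, -135.8], dtype=float32)) [0.02304672 0.02558614 0.02815889]
slidebox_mid 0.79 (array([ 637.6, -379.7]), array([ 46.9, 105.5]), np.float32(56.2), array([ 637.8, -380.1], dtype=float32)) [0.01485363 0.02520583 0.02827966]
slidebox_mid 0.36 (array([462.7, 319.3]), array([ 66.9, 121.6]), np.float32(174.6), array([462.7, 319.4], dtype=float32)) [0.03853721 0.04137366 0.04387234]
pot_mid 0.73 (array([661.2, 221.9]), array([51.3, 58.4]), np.float32(89.5), array([660.5, 221.1], dtype=float32)) [0.02068241 0.06110842 0.06465348]
t 24.43 tcp [474.2  -3.8 148.5] yaw 96.2 open 85.7 F [-0.4  0.  -0.9] gf 0.0 tilt [0.     0.0002] j1,7 [0.1  1.26]
(0.5, -0.1, 0.13, 98) turn [ 0.     0.    -0.032] cm [-1.52 -9.85  1.85]
(0.475, -0.299, 0.1, 107.5) turn [ 0.     0.    -0.197] cm [  3.11 -29.36   4.85]
```

View pics/b2.png

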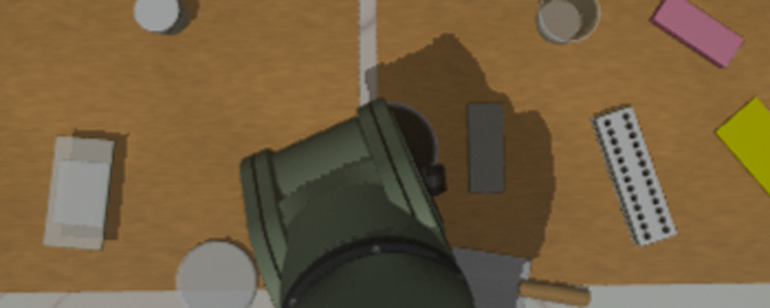

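The plates are piled on the block at (80,192), large over small. The rack is free at (634,175). Next I grip the rack.

>>> carry_out(deltas=[0, 0, -0.05, -1.5, -5, 0, -1, 0, 0, -0.05, -1.5, -10, 0, -1, 0, 0, -0.1, 0, -16, 1, -1, 0, 0, -0.2, 2, -22, 2, -1, 0, 0, -0.2, 3.2, -29.4, 4.8, -1, 0, 0, -0.2, 3.2, -29.4, 4.8, -1, 0, 0, -0.2, 3.2, -29.4, 4.8, -1, 0, 0, -0.2, 3.2, -29.4, 4.8, -1])

```text
time: 25.42
tool_pos: [0.4744, -0.2988, 0.101]
ee_rot: [-0.154, 0.988, 0.0, 0.0]
force: [0.3, -0.1, -0.4]
opening: 0.0853
grasp_force: 0.0
```

```bash
python3 -c "
from h import *
plan((.4735,-.2995,.01,107.5))"
```

```text
t 25.43 tcp [ 474.4 -298.8  101. ] yaw 107.7 open 85.3 F [ 0.3 -0.1 -0.4] gf 0.0 tilt [0.0007 0.0004] j1,7 [0.72 1.92]
(0.4735, -0.2995, 0.01, 107.5) turn [0.    0.001 0.003] cm [ 0.11 -0.04  9.1 ]
```

>>> carry_out(deltas=[0, 0, 0, 0.1, 0, 4, -1, 0, 0, 0, 0.1, 0, 8, -1, 0, 0, 0, 0.1, 0, 9.1, -1, 0, 0, 0, 0.1, 0, 9.1, -1, 0, 0, 0, 0.1, 0, 9.1, -0.2, 0, 0, 0, 0.1, 0, 9.1, 0.6, 0, 0, 0, 0.1, 0, 9.1, 0.6, 0, 0, 0, 0.1, 0, 9.1, 0.6, 0, 0, 0, 0.1, 0, 9.1, 0.6, 0, 0, 0, 0.1, 0, 9.1, 0.6], newtons=50)

```text
time: 26.68
tool_pos: [0.4729, -0.3013, 0.0105]
ee_rot: [-0.153, 0.988, -0.0, 0.0]
force: [-1.6, 0.7, 11.3]
opening: 0.043
grasp_force: 50.2
```

```bash
python3 -c "
from h import *
plan((.4735,-.2995,.13,107.5),(.55,-.15,.13,50),(.6145,-.028,.13,0))"
```

```text
t 26.68 tcp [ 472.9 -301.3   10.5] yaw 107.5 open 43.0 F [-1.6  0.7 11.3] gf 50.2 tilt [ 0.001  -0.0008] j1,7 [0.67 1.85]
(0.4735, -0.2995, 0.13, 107.5) turn [-0.001  0.001  0.001] cm [ -0.12   0.14 -11.95]
(0.55, -0.15, 0.13, 50) turn [-1.000e-03  1.000e-03  1.004e+00] cm [-11.92  12.08 -11.96]
(0.6145, -0.028, 0.13, 0) turn [-0.000e+00  1.000e-03  1.877e+00] cm [-21.75  21.77 -11.96]
```

>>> carry_out(deltas=[0, 0, 0, 0, 0, -2, 0.6, 0, 0, 0, 0, 0, -7, 0.6, 0, 0, 0, 0, 0, -12, 0.6, 0, 0, 0.2, -3, 3, -12, 0.6, 0, 0, 0.4, -6, 6, -12, 0.6, 0, 0, 0.55, -8, 8, -12, 0.6, 0, 0, 0.75, -10, 10, -12, 0.6, 0, 0, 0.95, -12, 12, -12, 0.6, 0, 0, 1.15, -14, 14, -12, 0.6, 0, 0, 1.3, -16, 16, -12, 0.6, 0, 0, 1.5, -18, 18, -12, 0.6, 0, 0, 1.65, -20, 20, -12, 0.6])

```text
time: 28.18
tool_pos: [0.6033, -0.049, 0.1298]
ee_rot: [0.625, 0.781, 0.0, -0.0]
force: [-0.3, 0.4, -1.5]
opening: 0.0434
grasp_force: 52.2
```

>>> carry_out(deltas=[0, 0, 0.1, 0, 0, 0, 0.6, 0, 0, 0.2, 0, 0, 0, 0.6, 0, 0, 0.2, 0, 0, 0, 0.6])

```text
time: 28.55
tool_pos: [0.6029, -0.0498, 0.1297]
ee_rot: [0.697, 0.717, -0.0, -0.0]
force: [-0.1, -0.1, -1.4]
opening: 0.043
grasp_force: 52.1
```

```bash
python3 -c "
from h import *
p,d=robot.snapshot('side')
for r in robot.cut_out('side','rack_mid')[:2]:
    c=cloud('side',r['pixels'],d); print(round(r['confidence'],2),np.round(np.median(c,0),3),np.percentile(c[:,2],[2,98]), np.percentile(c[:,1],[1,99]))
plan((.6145,-.028,.13,0),(.6145,-.028,.0105,0))"
```

```text
0.63 [ 0.601 -0.096  0.152] [0.0003094  0.15582866] [-0.12848738  0.18397132]
t 28.65 tcp [602.9 -50.  129.6] yaw 1.7 open 43.2 F [-1.  -0.3 -1.5] gf 52.1 tilt [-0.      0.0001] j1,7 [-0.04  0.2 ]
(0.6145, -0.028, 0.13, 0) turn [-0.    -0.     0.029] cm [ 2.16  1.22 -0.04]
(0.6145, -0.028, 0.0105, 0) turn [-0.    -0.     0.029] cm [ 2.16  1.22 11.91]
```

>>> carry_out(deltas=[0, 0, 0.03, 2.2, 1.2, 0, 0.6, 0, 0, 0.03, 2.2, 1.2, 0, 0.6, 0, 0, 0.03, 2.2, 1.2, 3, 0.6, 0, 0, 0.03, 2.2, 1.2, 7, 0.6, 0, 0, 0.03, 2.2, 1.2, 10, 0.6, 0, 0, 0.03, 2.2, 1.2, 11, 0.6, 0, 0, 0.03, 2.2, 1.2, 11.5, 0.6, 0, 0, 0.03, 2.2, 1.2, 11.8, 0.6, 0, 0, 0.03, 2.2, 1.2, 11.8, 0.6])

```text
time: 29.78
tool_pos: [0.6147, -0.0277, 0.0121]
ee_rot: [0.708, 0.706, 0.0, 0.0]
force: [0.3, -0.0, -1.7]
opening: 0.0432
grasp_force: 51.9
```

>>> carry_out(deltas=[0, 0, 0, 0, 0, 0.1, 0.6, 0, 0, 0, 0, 0, 0.2, 0.6, 0, 0, 0, 0, 0, 0.2, 0.6])

```text
time: 30.15
tool_pos: [0.6146, -0.0277, 0.0105]
ee_rot: [0.708, 0.706, 0.0, 0.0]
force: [-4.0, 0.9, 14.7]
opening: 0.0431
grasp_force: 53.9
```

>>> carry_out(deltas=[0, 0, 0, 0, 0, 0, 0.3, 0, 0, 0, 0, 0, -0.1, -0.3, 0, 0, 0, 0, 0, -0.1, -0.3, 0, 0, 0, 0, 0, -0.1, -0.3, 0, 0, 0, 0, 0, -0.1, -0.3, 0, 0, 0, 0, 0, -4, -0.3, 0, 0, 0, 0, 0, -9, -0.3, 0, 0, 0, 0, 0, -12, -0.6, 0, 0, 0, 6, 1, -12, -1, 0, 0, 0, 12, 2, -12, -1, 0, 0, 0, 12, 2, -12, -1, 0, 0, 0, 12, 2, -12, -1])

```text
time: 31.65
tool_pos: [0.6346, 0.0916, 0.1293]
ee_rot: [0.708, 0.706, -0.0, 0.0]
force: [-0.1, -0.8, -0.1]
opening: 0.085
grasp_force: 0.0
```

```bash
python3 -c "
from h import *
p,d=robot.snapshot('top'); cv2.imwrite('pics/b3.png',cv2.resize(p[100:310,130:480,::-1],None,fx=2.2,fy=2.2,interpolation=cv2.INTER_CUBIC))
for t,z in (('rack_mid',.035),('pot_mid',.062)):
  for r in robot.cut_out('top',t)[:3]: m=r['pixels']; print(t,r['confidence'],rect('top',m,z),np.percentile(cloud('top',m,d)[:,2],[10,50,90]))
c=cloud('top',np.ones(d.shape,bool),d); b=c[(np.hypot(c[:,0]-.66,c[:,1]-.225)<.04)&(c[:,2]>.055)&(c[:,2]<.07)]; print(cv2.minEnclosingCircle((b[:,:2]*1000).astype(np.float32)),len(b))
plan((.6625,.2265,.13,0),(.6625,.2265,.032,0))"
```

```text
rack_mid 0.68 (array([613.2, -31.5]), array([ 46.7, 149.4]), np.float32(90.4), array([613.1, -31.9], dtype=float32)) [0.03205699 0.03526058 0.03797295]
((0.0, 0.0), 0.0) 0
t 31.80 tcp [634.8  90.9 129.6] yaw -0.3 open 85.1 F [-0.5  0.6 -0.6] gf 0.0 tilt [ 0.     -0.0005] j1,7 [-0.28 -0.03]
(0.6625, 0.2265, 0.13, 0) turn [ 0.     0.001 -0.005] cm [13.57  2.71 -0.05]
(0.6625, 0.2265, 0.032, 0) turn [ 0.     0.001 -0.005] cm [13.58  2.71  9.75]
```

View pics/b3.png

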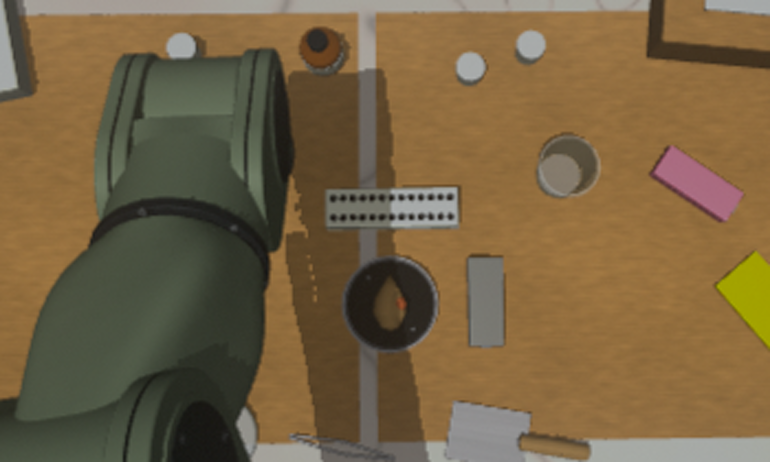

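The rack (392,207) lies crosswise behind the dish. Next is the pot.

>>> carry_out(deltas=[0, 0, 0, 6, 1.5, 0, -1, 0, 0, 0, 13.6, 2.7, 0, -1, 0, 0, 0, 13.6, 2.7, 0, -1, 0, 0, 0, 13.6, 2.7, 0, -1, 0, 0, 0, 13.6, 2.7, 0, -1])

```text
time: 32.42
tool_pos: [0.6625, 0.2258, 0.1296]
ee_rot: [0.709, 0.705, -0.0, 0.0]
force: [-0.4, 0.3, -0.4]
opening: 0.0854
grasp_force: 0.0
```

```bash
python3 -c "
from h import *
plan((.6625,.2268,.032,0))"
```

```text
t 32.42 tcp [662.5 225.8 129.6] yaw -0.3 open 85.4 F [-0.4  0.3 -0.4] gf 0.0 tilt [ 0.0001 -0.0011] j1,7 [-0.46 -0.23]
(0.6625, 0.2268, 0.032, 0) turn [ 0.     0.001 -0.005] cm [0.11 0.   9.76]
```

>>> carry_out(deltas=[0, 0, 0, 0.1, 0, 4, -1, 0, 0, 0, 0.1, 0, 8, -1, 0, 0, 0, 0.1, 0, 9.8, -1, 0, 0, 0, 0.1, 0, 9.8, -1, 0, 0, 0, 0.1, 0, 9.8, -0.2, 0, 0, 0, 0.1, 0, 9.8, 0.1, 0, 0, 0, 0.1, 0, 9.8, 0.6, 0, 0, 0, 0.1, 0, 9.8, 0.6, 0, 0, 0, 0.1, 0, 9.8, 0.6, 0, 0, 0, 0.1, 0, 9.8, 0.6], newtons=30)

```text
time: 33.67
tool_pos: [0.6628, 0.2293, 0.0329]
ee_rot: [0.708, 0.706, 0.001, 0.0]
force: [-0.9, -0.4, 7.3]
opening: 0.0491
grasp_force: 29.6
```

```bash
python3 -c "
from h import *
plan((.6625,.2268,.13,0),(.506,.0825,.13,0))"
```

```text
t 33.67 tcp [662.8 229.3  32.9] yaw -0.2 open 49.1 F [-0.9 -0.4  7.3] gf 29.6 tilt [0.0017 0.0004] j1,7 [-0.45 -0.22]
(0.6625, 0.2268, 0.13, 0) turn [ 0.002 -0.    -0.003] cm [-0.25 -0.01 -9.71]
(0.506, 0.0825, 0.13, 0) turn [ 0.002 -0.    -0.003] cm [-14.72 -15.62  -9.74]
```

>>> carry_out(deltas=[0, 0, 0, 0, 0, -1, 0.6, 0, 0, 0, 0, 0, -3, 0.6, 0, 0, 0, 0, 0, -6, 0.6, 0, 0, 0, -2, -2, -8, 0.6, 0, 0, 0, -5, -5, -8, 0.6, 0, 0, 0, -8, -8.5, -8, 0.6, 0, 0, 0, -11, -12, -8, 0.6, 0, 0, 0, -13.5, -14.5, -8, 0.6, 0, 0, 0, -14.7, -15.6, -8, 0.6, 0, 0, 0, -14.7, -15.6, -8, 0.6, 0, 0, 0, -14.7, -15.6, -8, 0.6, 0, 0, 0, -14.7, -15.6, -8, 0.6])

```text
time: 35.17
tool_pos: [0.5061, 0.0832, 0.1116]
ee_rot: [0.708, 0.706, 0.0, 0.0]
force: [-0.2, 0.5, -1.0]
opening: 0.0491
grasp_force: 31.4
```

```bash
python3 -c "
from h import *
p,d=robot.snapshot('side'); cv2.imwrite('pics/b4.png',cv2.resize(p[120:300,190:430,::-1],None,fx=3,fy=3,interpolation=cv2.INTER_CUBIC))
for r in robot.cut_out('side','pot_mid')[:2]:
    c=cloud('side',r['pixels'],d); print(round(r['confidence'],2),np.round(np.median(c,0),3),np.percentile(c[:,2],[2,98]), np.percentile(c[:,1],[1,99]))
plan((.506,.0825,.033,0))"
```

```text
0.72 [0.504 0.066 0.124] [0.02400399 0.14195542] [0.05736177 0.35080276]
t 35.27 tcp [505.9  83.  111.5] yaw -0.1 open 49.1 F [ 0.1  0.1 -1.5] gf 31.4 tilt [ 0.0001 -0.    ] j1,7 [-0.31 -0.  ]
(0.506, 0.0825, 0.033, 0) turn [ 0.     0.    -0.002] cm [-0.05  0.01  7.85]
```

View pics/b4.png

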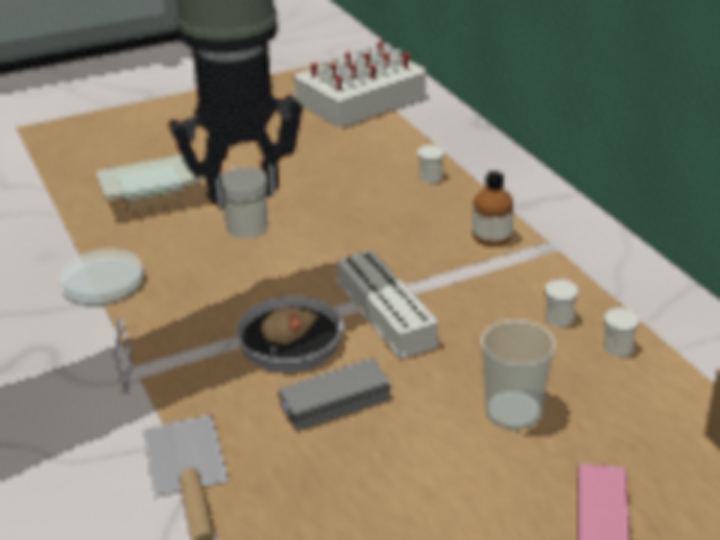

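The pot (245,205) hangs upright in the fingers and everything else is in place. Lowering.

>>> carry_out(deltas=[0, 0, 0, 0, 0, 2, 0.6, 0, 0, 0, 0, 0, 5, 0.6, 0, 0, 0, 0, 0, 7, 0.6, 0, 0, 0, 0, 0, 7.5, 0.6, 0, 0, 0, 0, 0, 7.8, 0.6, 0, 0, 0, 0, 0, 7.8, 0.6])

```text
time: 36.02
tool_pos: [0.5059, 0.0827, 0.0339]
ee_rot: [0.708, 0.706, 0.0, 0.0]
force: [0.6, -1.2, -1.3]
opening: 0.0489
grasp_force: 31.4
```

>>> carry_out(deltas=[0, 0, 0, 0, 0, 0.1, 0.6, 0, 0, 0, 0, 0, 0.15, 0.6, 0, 0, 0, 0, 0, 0.15, 0.6])

```text
time: 36.4
tool_pos: [0.5061, 0.0827, 0.0328]
ee_rot: [0.708, 0.706, 0.0, 0.0]
force: [-0.3, -0.6, 13.4]
opening: 0.0488
grasp_force: 32.4
```

>>> carry_out(deltas=[0, 0, 0, 0, 0, 0, 0.1, 0, 0, 0, 0, 0, 0, -0.2, 0, 0, 0, 0, 0, 0, -0.5, 0, 0, 0, 0, 0, 0, -0.7, 0, 0, 0, 0, 0, 0, -0.7, 0, 0, 0, 0, 0, -4, -0.7, 0, 0, 0, 0, 0, -9, -0.7, 0, 0, 0, 0, 0, -15, -0.7, 0, 0, 0, 0, 0, -19, -0.7, 0, 0, 0, 12, 0, -19, -0.7, 0, 0, 0, 24, 0, -19, -0.7, 0, 0, 0, 24, 0, -19, -0.7])

```text
time: 37.9
tool_pos: [0.506, 0.2721, 0.2221]
ee_rot: [0.708, 0.706, 0.0, 0.0]
force: [0.1, -1.0, 0.4]
opening: 0.0729
grasp_force: 0.0
```

>>> carry_out(deltas=[0, 0, 0, 6, -4, 0, -0.7, 0, 0, 0, 14, -9, 0, -0.7, 0, 0, 0, 24, -15, 0, -0.7, 0, 0, 0, 24, -15, 0, -0.7, 0, 0, 0, 24, -15, 0, -0.7, 0, 0, 0, 24, -15, 0, -0.7])

```text
time: 38.65
tool_pos: [0.3549, 0.5124, 0.2213]
ee_rot: [0.707, 0.707, -0.0, -0.0]
force: [0.2, -1.1, -0.3]
opening: 0.0725
grasp_force: 0.0
```

```bash
python3 -c "
from h import *
p,d=robot.snapshot('top'); cv2.imwrite('pics/c1.png',cv2.resize(p[100:310,130:480,::-1],None,fx=2.2,fy=2.2,interpolation=cv2.INTER_CUBIC))
for t,z in (('plate_large_mid',.041),('rack_mid',.035),('slidebox_mid',.025),('pot_mid',.062)):
  for r in robot.cut_out('top',t)[:3]: m=r['pixels']; print(t,r['confidence'],rect('top',m,z),np.percentile(cloud('top',m,d)[:,2],[10,50,90]))
c=cloud('top',np.ones(d.shape,bool),d); b=c[(np.hypot(c[:,0]-.506,c[:,1]-.083)<.04)&(c[:,2]>.055)&(c[:,2]<.07)]; print(cv2.minEnclosingCircle((b[:,:2]*1000).astype(np.float32)),len(b))
p,d=robot.snapshot('side'); cv2.imwrite('pics/c2.png',cv2.resize(p[120:300,190:430,::-1],None,fx=3,fy=3,interpolation=cv2.INTER_CUBIC))
plan()"
```

```text
plate_large_mid 0.91 (array([463.5, 314.3]), array([ 66.7, 119.8]), np.float32(176.2), array([462.5, 314.5], dtype=float32)) [0.03863364 0.04137782 0.0439163 ]
plate_large_mid 0.7 (array([ 496.9, -451.9]), array([ 66.8, 117.8]), np.float32(39.6), array([ 497.1, -452. ], dtype=float32)) [0.0055163  0.008636   0.01163542]
rack_mid 0.96 (array([613.6, -30.1]), array([ 44.9, 151.5]), np.float32(89.4), array([613.3, -31.1], dtype=float32)) [0.0319618  0.03534723 0.03802725]
slidebox_mid 0.95 (array([ 638.9, -380.6]), array([ 47.3, 104.6]), np.float32(57.2), array([ 639.1, -380.2], dtype=float32)) [0.0126792  0.02497307 0.02791646]
slidebox_mid 0.93 (array([ 506.4, -135.6]), array([42.1, 98.8]), np.float32(179.4), array([ 505.8, -135.8], dtype=float32)) [0.02276413 0.02562105 0.02837358]
pot_mid 0.63 (array([506.5,  78.8]), array([47.6, 52.7]), np.float32(89.4), array([506.5,  78.9], dtype=float32)) [0.0579175  0.06211314 0.06478785]
((506.62652587890625, 80.77753448486328), 24.938247680664062) 344
t 38.95 tcp [357.7 509.9 222.1] yaw -0.3 open 72.4 F [-0.1 -0.4 -0.2] gf 0.0 tilt [ 0.0001 -0.0001] j1,7 [-1.15 -0.8 ]
```

View pics/c1.png

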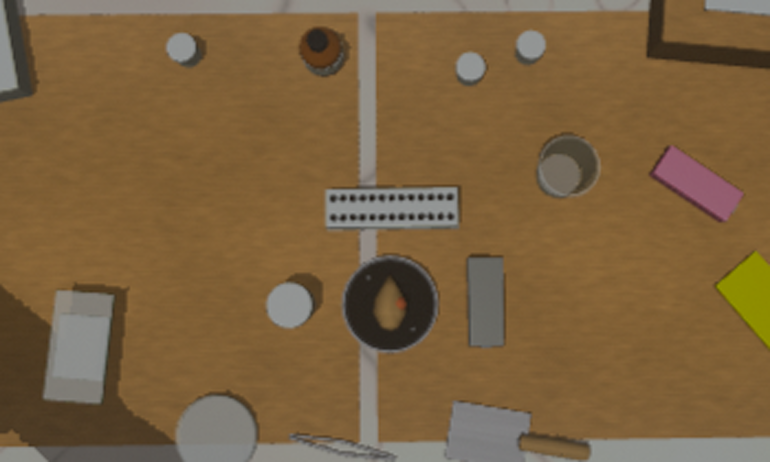

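View pics/c2.png

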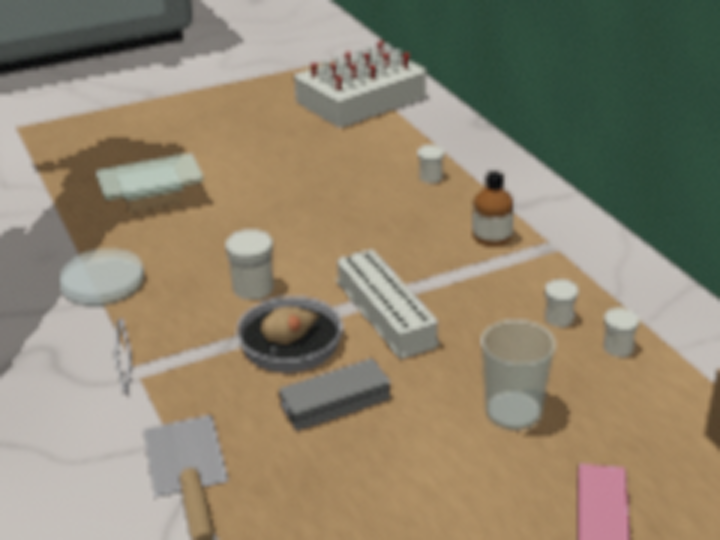

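Both views show the required layout: the pot upright at (290,305) in the top crop, the rack at (392,207), the slide box at (487,300), and the plates on the block at (80,347). The measured offsets are all within limits, so I'm handing in.

```bash
python3 -c "
from bench import robot
print(robot.close_job())"
```

```text
the job is handed in; nothing more can be done
None
```

The job is handed in at about 39 s of the 125 s; the last pictures showed every piece within its limits and the beaker and bottle untouched, but no verdict came back.

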